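Speaker on the test stand, enabling lever held level

TASK

The eight-sided wooden speaker case has toppled over on the bench: stand it upright, grille up, inside the round rim of the test stand and let go of it. Then, to run the test, press the spring-loaded paddle of the enabling lever down with the fingertips until it is level, never on down towards its stop, and keep it there: the program finishes while the fingers still hold the paddle level. Leave everything else on the bench where it is.

Things in the scene. Friction and masses are not known exactly. Their poses are not given: they have to be found in the camera images.
- speaker_case: speaker case: wooden prism with eight flat sides, 50 mm across flats, 70 mm tall, with a round grille ring on its top end, 44 mm across, 6 mm high. About 0.2 kg, centre of mass mid-height; grip it across two facing sides. Origin: centre of its underside (plain end); z axis runs from there to the grille, x and y stand square on sides. It starts lying on a side, z level, 25 mm above the bench
- test_stand: the test stand, fixed to the bench: a square aluminium plate 110 x 110 x 12 mm with a black round rim on it, 66 mm inside and 76 mm outside diameter, 5 mm high. Origin: centre of the underside, on the bench; z up
- seat (a point): centre of the flat floor inside the test stand's rim, 12 mm above the bench; the case stands here, in any turn about the vertical, with about 6 mm free all round
- lever_box: enabling lever, fixed to the bench: dark steel foot plate 190 x 80 x 8 mm, 190 along its x axis, with a grey bearing block 72 mm high at its +x end. Origin: centre of the foot plate's underside; z up. The paddle's level hinge axis is along y at x = +45 mm, z = 60 mm; the paddle reaches from there towards -x
- pad (a point): centre of the top face of the paddle's black pad, the place to press; moves with the paddle. Pad 50 mm long, 46 mm wide, its rubber top 40 x 36 mm; 115 mm from the hinge axis, 8 mm above the line through it. It stands about 91 mm above the bench at rest, 68 mm when level, 45 mm at the stop
- paddle (a joint): angle of the paddle in rad: 0 at rest, sloping up 0.2 rad from its hinge, 0.2 when level, 0.4 at its lower stop; grows as the pad is pressed down. A spring returns it: pressing on the pad takes about 4 N at the start, 7 N at level, 10 N at the stop
- iron_holder: black soldering-iron holder, base 90 x 150 x 22 mm with a steel coil and an iron standing in it, 180 mm high; a bystander, to be left alone. Origin: underside
- phone: white mobile phone lying flat, 145 x 70 x 9 mm; a bystander, to be left alone. Origin: underside
- screwdriver: screwdriver lying on the bench; a bystander, to be left alone. Origin: underside
- solder_reel: steel solder reel lying flat, 56 mm across, 36 mm high; a bystander, to be left alone. Origin: underside
- flux_jar: small jar with a steel lid, 48 mm across, 50 mm high; a bystander, to be left alone. Origin: underside
- speaker_disc: bare black speaker disc lying flat, 50 mm across, 11 mm high; a bystander, to be left alone. Origin: underside
- wood_ring: pale wooden ring lying flat, 52 mm across, 12 mm high; a bystander, to be left alone. Origin: underside
- brush: brush lying on the bench; a bystander, to be left alone. Origin: underside
Mind the look-alikes: they are no part of the job. What is shaped like the lever_box but red is not meant. There is more than one size of the test_stand; the job needs the larger.

How it is judged (in metres and radians):
On the way, in this order (a step that is already met when the one before it is completed fails the run):
1. the speaker case stands upright, grille up, on the floor inside the test stand's rim, let go and still (angle between speaker_case's own z axis and vertical below 0.08 rad and horizontal distance between speaker_case and seat below 0.01 m and z of speaker_case in the frame of seat between -0.003 and 0.003 m and contact force between speaker_case and the arm below 0.05 N and contact force between speaker_case and the fingers below 0.05 N and linear speed of speaker_case below 0.02 m/s), for 0.3 s.
2. the paddle is pressed level by the fingers (value of joint paddle between 0.13 and 0.27 rad and contact force between the fingers and paddle above 4 N and contact force between speaker_case and paddle below 0.05 N), for 0.3 s.
At the end, for the whole second after the job is handed in: The case stands upright (within 0.08 rad), grille up, on the floor of the test stand's rim, within 10 mm of its centre, still and untouched by the robot; the paddle stays within 0.07 rad of level (joint 0.13 to 0.27), pressed by the fingers alone with more than 4 N (all of step 1 and all of step 2 and velocity of joint paddle between -0.1 and 0.1 rad/s); the arm keeps its last pose, push and grip.
It fails at once if the paddle is pushed far past level, towards its stop (joint over 0.34 rad) (value of joint paddle above 0.34 rad).
It fails at once if a bystander is shifted by more than 25 mm (distance of any of iron_holder, phone, screwdriver, solder_reel, flux_jar, speaker_disc, wood_ring, brush from where it was at the start of the episode above 0.025 m).
It also fails if it takes over 59 s, if anything falls off the work surface, if the arm or the gripper's body presses on something with over 40 N, if the wrist force passes 120 N, or if a joint passes its speed limit or range.

ROBOT

A 7-joint arm with a two-finger parallel gripper is mounted at the origin on the work surface. World frame = base frame: x ahead of the robot, y to its left, z up, the work surface at z = 0. Lengths are in mm, angles in rad, forces in N, time in s.
With the tool pointing down it reaches from about 400 to 850 mm from the base axis. Payload 4.4 kg.
Tool frame: the origin (TCP) lies on the centre line of the jaws, within the pads' length; the fingertips stand 8 mm ahead of it and the grasp point (between the pads) lies 11 mm behind it; x points along the fingers, y is the direction in which the jaws open and shut, and the axes are right-handed (so a half turn about x gives the same grasp; the last joint's range is limited). The gripper opens to 94 mm and grips with 3 to 60 N. Pads are 16 mm wide; open, the fingers measure 119 mm over their backs; the gripper's body (75 mm by 177 mm) begins 78 mm behind the grasp point.
Start: joints at [-1.289, 0.628, 0.038, 1.517, -0.027, 0.996, -0.02], TCP at [221.516, 611.104, 213.478] pointing down, gripper open.
Joint ranges: [-3.06, 3.06], [-0.37, 2.12], [-1.25, 1.32], [0.18, 2.47], [-1.1, 4.24], [0.23, 1.98], [-2.94, 2.94]. Speed limits (rad/s): [2.57, 2.57, 3.14, 3.14, 3.14, 3.14, 3.14].

INTERFACE

Orientations are given as a unit quaternion [w, x, y, z].
In Python, from workcell import monitor, imaging, order gives the robot as it stands.
- The arm moves only by the tool move_arm, never from a script. Its argument "increments" is a list of rows, each a list of 3 entries, a list of its own where there are three numbers: the shift along the tool's x, y, z in units of 50 mm (1.0 is 50 mm), then the turn, a rotation vector about the tool's x, y, z in units of 6 degrees (1.0 is 6 degrees), then the opening in per cent of the stroke, from 0 (shut) to 100 (fully open). A call has 1 to 20 rows; each row shifts and turns the commanded pose from where the row before left it, along the tool's axes as they then stand; what a row does not reach is not made up. A row lasts 1/8 s, in which the tool goes at most 62.5 mm and 10.7 degrees, less where a joint would pass 70% of its speed; a pose out of reach is approached as far as the arm can. A call is refused whole if a number of a shift passes 1 or a number of a turn 1, either way. A call with a gripper value outside its range is refused whole. The fingers move at their own pace and stop on an object; the grip force is fixed at half the most. Time passes only in rows, so rows that do not move let the fingers close. It gives the time, the measured TCP pose, the force and the opening at its end, in the units of the state.
- monitor.get_state(): the state, without advancing time (a new reading comes with each control period).
- imaging.capture(name): name is "scene" or "top"; returns the picture (420x560x3 uint8, red, green, blue); there is no depth.
- imaging.camera_info(name): a dict with "intrinsics" (3x3 intrinsics, pixels), "cam_to_world" (4x4, takes a point from camera to world coordinates). Camera axes: x right, y up, looking along -z (the intrinsics and any distortion apply to the point x, -y, -z); pixel columns grow to the right and rows downward; lengths in mm; the calibration is good to about 2 mm. A picture is of the moment at which its call begins. camera_info takes no time and is no camera call.
- order.finish_job(): hands the job in, once; it reports no verdict.
The state is a dict: "time_s": time; "joint_positions": joint angles; "dq": joint speeds; "joint_efforts": joint torques, N m; "tool_pos": TCP position; "tool_rot": TCP orientation; "force": force on the tool from outside, world axes, zero at the start; "moment": the same for the moment, N m; "grip_width": finger opening in mm.
Only numpy, scipy, OpenCV 4.12 (cv2) and the standard library are available. Lean on these libraries where they do the work, as an engineer would, in place of code of your own. Each camera call takes 0.05 s, during which the arm holds its last target.

## Working session

There is one attempt and no reset: what is moved stays moved. The work goes in short steps, Python scripts to look and compute and a tool call to move; the robot and the scene stay as the last step left them, time stands still between calls to the robot, and variables do not carry over. Pictures are saved under pics/ and viewed, and the job is handed in when it is done.

Besides the shell and the picture viewer there is one more tool, called after "Request:" as name(argument=value, ...) on one line, values as JSON. move_arm: Moves the arm, as the interface text tells. Its arguments: {"type":"object","properties":{"increments":{"type":"array","items":{"type":"array"}}},"required":["increments"]}

```bash
mkdir -p pics; ls
python3 - <<'E'
from workcell import monitor, imaging, order
import cv2
for n in("scene","top"):
    im=imaging.capture(n); cv2.imwrite(f"pics/{n}0.png",im[:,:,::-1])
    print(n,imaging.camera_info(n))
print(monitor.get_state())
E
```

```text
pics
scene {'intrinsics': array([[503.03858284,   0.        , 276.12394005],
       [  0.        , 503.03858284, 202.41482053],
       [  0.        ,   0.        ,   1.        ]]), 'cam_to_world': array([[ 7.65956682e-01, -3.28110457e-01,  5.52859737e-01,
         1.26976790e+03],
       [ 6.42805657e-01,  4.04974474e-01, -6.50228085e-01,
        -8.78670630e+02],
       [-1.05474473e-02,  8.53427913e-01,  5.21104162e-01,
         8.02285523e+02],
       [ 0.00000000e+00,  0.00000000e+00,  0.00000000e+00,
         1.00000000e+00]])}
top {'intrinsics': array([[475.15752609,   0.        , 279.52478451],
       [  0.        , 475.15752609, 212.21648486],
       [  0.        ,   0.        ,   1.        ]]), 'cam_to_world': array([[-7.73300000e-04,  9.98080238e-01, -6.19293118e-02,
         4.34206593e+02],
       [-9.99994133e-01, -9.78476390e-04, -3.28281519e-03,
        -2.26993498e+01],
       [-3.33710934e-03,  6.19264099e-02,  9.98075139e-01,
         1.34674151e+03],
       [ 0.00000000e+00,  0.00000000e+00,  0.00000000e+00,
         1.00000000e+00]])}
{'time_s': 0.1, 'joint_positions': array([-1.28877443,  0.62921849,  0.03846204,  1.51819844, -0.02698591,
        0.99629462, -0.01998638]), 'dq': array([ 1.11909250e-04,  4.48823337e-04, -3.85227762e-05, -3.84211160e-03,
       -5.84079530e-04, -5.47979328e-04, -3.41349682e-04]), 'joint_efforts': array([ 2.33686369e-03, -5.50796664e+01,  1.14750233e+00, -1.87119126e+01,
       -5.20566164e-02,  1.91322772e-02,  7.50116897e-05]), 'tool_pos': array([221.35086204, 610.57067388, 212.69140856]), 'tool_rot': array([ 0.69635488,  0.12179222,  0.69652671, -0.12291083]), 'force': array([-0.21025451, -0.57013324, -0.23439958]), 'moment': array([-0.01834979,  0.05152099, -0.02657358]), 'grip_width': 94.31962094555853}
```

View pics/scene0.png

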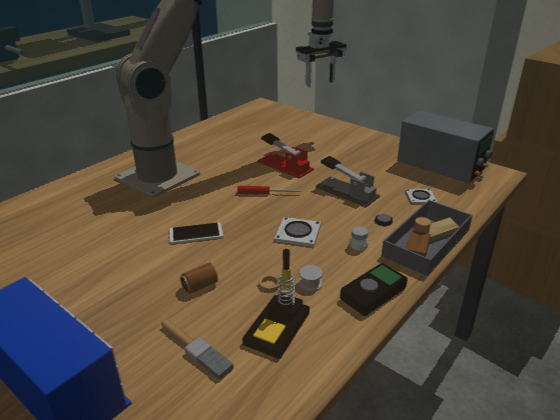

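View pics/top0.png

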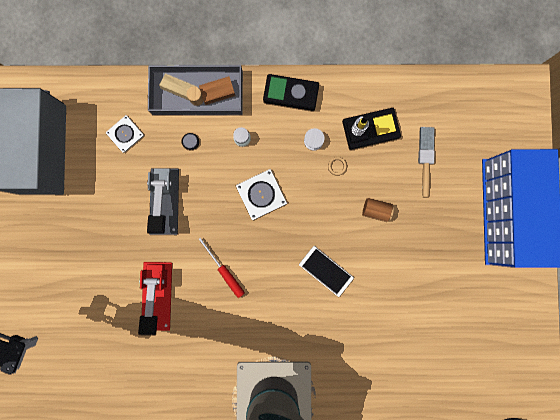

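Candidates:
- **Case:** the brown prism at top (379,210) / scene (199,278). The wooden pieces in the tray at top (200,90) are not it.
- **Stand:** the larger white plate at top (262,194), against a smaller one at (125,133).
- **Lever:** the grey one at top (163,200), against a red one at (155,298).

I'll confirm these with enlarged crops.

Run:
```python
import cv2,numpy as np
t=cv2.imread("pics/top0.png"); s=cv2.imread("pics/scene0.png")
def c(im,x,y,w,h,f): return cv2.resize(im[y:y+h,x:x+w],(w*f,h*f),interpolation=cv2.INTER_CUBIC)
a=c(t,349,185,65,50,6); b=c(s,170,255,65,50,6)
d=c(t,230,160,65,65,6)[:300]; 
d=c(t,230,165,65,50,6)
e=c(t,135,190,65,50,6); e=c(t,130,160,65,50,6)
e=cv2.resize(t[160:245,110:220],(390,300),interpolation=cv2.INTER_CUBIC)
cv2.imwrite("pics/crops1.png",np.vstack([np.hstack([a,b]),np.hstack([d,e])])[:600,:800])
```

```text
(no output)
```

View pics/crops1.png

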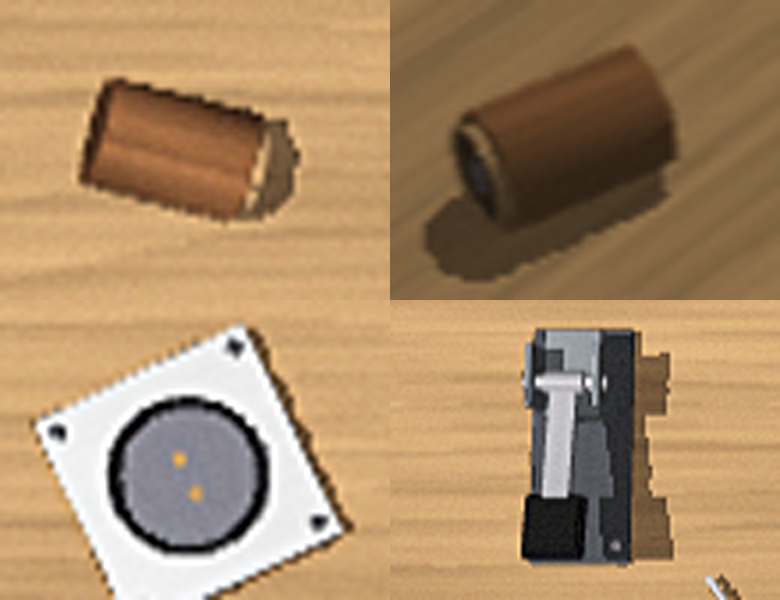

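The crops show three things. The case lies with its grille ring (pale/dark) towards the right in the top view and the left in the scene view. The big stand has a round rim, and the grey lever's black pad is at about top (156,225). Next I'll measure them.

```bash
cat > h.py <<'E'
import numpy as np,cv2
from workcell import imaging
from scipy.spatial.transform import Rotation as Ro
I={n:imaging.camera_info(n) for n in("scene","top")}
def ray(n,uv):
    K=I[n]["intrinsics"];T=I[n]["cam_to_world"]
    d=np.array([(uv[0]-K[0,2])/K[0,0],-(uv[1]-K[1,2])/K[1,1],-1.]); return T[:3,3],T[:3,:3]@d
def onz(n,uv,z):
    o,d=ray(n,uv); return o+d*(z-o[2])/d[2]
def proj(n,p):
    K=I[n]["intrinsics"];T=I[n]["cam_to_world"]
    c=T[:3,:3].T@(np.asarray(p,float)-T[:3,3]); return np.array([K[0,0]*c[0]/-c[2]+K[0,2],K[1,1]*c[1]/c[2]+K[1,2]])
def big(m,box):
    z=np.zeros_like(m);x,y,w,h=box;z[y:y+h,x:x+w]=m[y:y+h,x:x+w]
    cs,_=cv2.findContours(z,cv2.RETR_EXTERNAL,cv2.CHAIN_APPROX_NONE); return max(cs,key=cv2.contourArea)
def R(q): return Ro.from_quat([q[1],q[2],q[3],q[0]])
E
python3 - <<'E'
from h import *
np.set_printoptions(precision=1,suppress=True)
t=cv2.imread("pics/top0.png"); s=cv2.imread("pics/scene0.png")
hsv=cv2.cvtColor(t,cv2.COLOR_BGR2HSV)
print("bench",hsv[230,380],"case",hsv[210,375],"ring",hsv[211,393])
# case
m=((hsv[...,2]<175)&(hsv[...,1]>130)).astype(np.uint8)*255
c=big(m,(349,185,50,50)); print(cv2.contourArea(c)); r=cv2.minAreaRect(c); b=cv2.boxPoints(r); print(r,b)
print("case z25",[onz("top",p,25) for p in b],onz("top",r[0],25))
# stand: white plate & dark rim
m=((hsv[...,1]<50)&(hsv[...,2]>190)).astype(np.uint8)*255
c=big(m,(230,160,65,65)); r=cv2.minAreaRect(c); print("plate",r,onz("top",r[0],12))
m=(hsv[...,2]<60).astype(np.uint8)*255
m2=m.copy();c=big(m,(240,172,45,45)); e=cv2.fitEllipse(c); print("rim",e,onz("top",e[0],16), onz("top",[e[0][0]+e[1][0]/2,e[0][1]],17)-onz("top",e[0],17))
# pad
m=(hsv[...,2]<45).astype(np.uint8)*255
c=big(m,(140,210,40,35)); r=cv2.minAreaRect(c); print("pad",cv2.contourArea(c),r,onz("top",r[0],90))
vis=cv2.resize(t[200:245,135:200],None,fx=10,fy=10,interpolation=0); 
cv2.imwrite("pics/pad.png",vis)
E
```

```text
bench [ 17 117 199] case [ 11 151 150] ring [ 16 124 168]
475.0
((377.11767578125, 209.52944946289062), (28.134132385253906, 18.91777801513672), 14.03624439239502) [[361.2 215.3]
 [365.8 196.9]
 [393.1 203.8]
 [388.5 222.1]]
case z25 [array([ 507.4, -245.7,   25. ]), array([ 558.7, -259.1,   25. ]), array([ 539.5, -334.9,   25. ]), array([ 488.3, -321.3,   25. ])] [ 523.5 -290.3   25. ]
plate ((260.66741943359375, 194.1312255859375), (38.48020553588867, 38.385074615478516), 64.65382385253906) [568.2  34.9  12. ]
rim ((260.9508361816406, 193.790771484375), (24.950414657592773, 25.752986907958984), 91.84803009033203) [568.8  33.9  16. ] [ -0.  -35.1   0. ]
pad 276.0 ((156.0, 224.0), (18.0, 18.0), 90.0) [481.2 308.6  90. ]
```

View pics/pad.png

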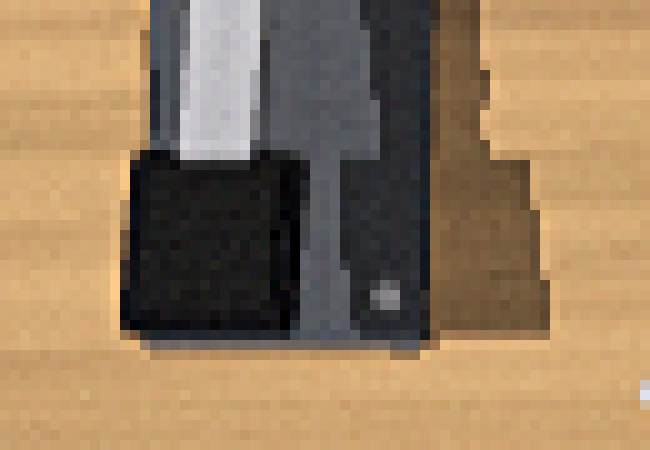

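Request:
move_arm(increments=[[[-0.06,-0.61,0.82],[0,0,0],100],[[-0.06,-0.61,0.82],[0,0,0],100],[[-0.06,-0.61,0.82],[0,0,0],100],[[-0.06,-0.61,0.82],[0,0,0],100],[[-0.06,-0.61,0.82],[0,0,0],100],[[-0.06,-0.61,0.82],[0,0,0],100],[[-0.06,-0.61,0.82],[0,0,0],100],[[-0.06,-0.61,0.82],[0,0,0],100],[[-0.06,-0.61,0.82],[0,0,0],100],[[-0.06,-0.61,0.82],[0,0,0],100],[[-0.06,-0.61,0.82],[0,0,0],100],[[-0.06,-0.61,0.82],[0,0,0],100]])

```text
time_s: 1.6
tool_pos: [559.8, 97.9, 249.3]
tool_rot: [0.696, 0.122, 0.697, -0.122]
force: [0.4, -0.2, -0.2]
grip_width: 93.9
```

Request:
move_arm(increments=[[[0,0,0],[1,0,0],100],[[0,0,0],[1,0,0],100],[[0,0,0],[1,0,0],100],[[0,0,0],[1,0,0],100],[[0,0,0],[1,0,0],100],[[0,0,0],[1,0,0],100],[[0,0,0],[1,0,0],100],[[0,0,0],[1,0,0],100],[[0,0,0],[1,0,0],100],[[0,0,0],[1,0,0],100],[[0,0,0],[1,0,0],100],[[0,0,0],[1,0,0],100],[[0,0,0],[1,0,0],100],[[0,0,0],[1,0,0],100]])

```text
time_s: 3.35
tool_pos: [559.0, 99.4, 249.1]
tool_rot: [-0.435, -0.557, -0.435, 0.558]
force: [0.5, -0.2, 0.1]
grip_width: 94.2
```

```bash
cat >> h.py <<'E'
from workcell import monitor
def plan(pos=None,xdir=None,ydir=None):
    "from measured pose to target: total shift in tool units (50mm), total turn (6deg units)"
    s=monitor.get_state(); Rm=R(s["tool_rot"]).as_matrix()
    np.set_printoptions(precision=3,suppress=True)
    print("t",round(s["time_s"],2),"pos",s["tool_pos"].round(1),"x",Rm[:,0],"y",Rm[:,1],"q",s["joint_positions"],"F",s["force"].round(1),"w",round(s["grip_width"],1))
    if pos is not None: print("shift units",Rm.T@(np.array(pos)-s["tool_pos"])/50)
    if xdir is not None:
        x=np.array(xdir,float);x/=np.linalg.norm(x);y=np.array(ydir,float);y-=x*(x@y);y/=np.linalg.norm(y)
        T=np.c_[x,y,np.cross(x,y)]
        print("turn units",np.degrees(Ro.from_matrix(Rm.T@T).as_rotvec())/6)
        if pos is not None: print("shift after turn",T.T@(np.array(pos)-s["tool_pos"])/50)
E
python3 - <<'E'
from h import *
h=np.array([.246,.969,0]);dn=np.array([0,0,-1])
x=(h+dn)/2**.5
c=np.array([523.5,-290,25])
tcp=c+11*x
print(tcp,tcp-100*x)
plan(tcp-100*x,x,[.969,-.246,0])
E
```

```text
[ 525.41343095 -282.46294882   17.22182541] [ 508.01860413 -350.98159592   87.93250353]
t 3.35 pos [559.   99.4 249.1] x [-0.001 -0.    -1.   ] y [ 0.97  -0.244 -0.001] q [-0.544  0.51   0.492  1.716 -0.28   0.986 -0.196] F [ 0.5 -0.2  0.1] w 94.2
shift units [3.225 1.212 8.983]
turn units [0.017 7.502 0.015]
shift after turn [-4.071  1.229  8.63 ]
```

Request:
move_arm(increments=[[[0.1,0.12,0.9],[0,0,0],100],[[0.1,0.12,0.9],[0,0,0],100],[[0.1,0.12,0.9],[0,0,0],100],[[0.1,0.12,0.9],[0,0,0],100],[[0.1,0.12,0.9],[0,0,0],100],[[0.1,0.12,0.9],[0,0,0],100],[[0.1,0.12,0.9],[0,0,0],100],[[0.1,0.12,0.9],[0,0,0],100],[[0.1,0.12,0.9],[0,0,0],100],[[0.1,0.12,0.9],[0,0,0],100]])

```text
time_s: 4.6
tool_pos: [508.8, -353.0, 198.8]
tool_rot: [0.435, 0.557, 0.436, -0.557]
force: [0.1, 0.4, -0.4]
grip_width: 94.1
```

Request:
move_arm(increments=[[[0,0,0],[0,0.75,0],100],[[0,0,0],[0,0.75,0],100],[[0,0,0],[0,0.75,0],100],[[0,0,0],[0,0.75,0],100],[[0,0,0],[0,0.75,0],100],[[0,0,0],[0,0.75,0],100],[[0,0,0],[0,0.75,0],100],[[0,0,0],[0,0.75,0],100],[[0,0,0],[0,0.75,0],100],[[0,0,0],[0,0.75,0],100],[[0,0,0],[0,0,0],100]])

```text
time_s: 5.98
tool_pos: [507.8, -352.9, 197.2]
tool_rot: [0.234, 0.728, 0.569, -0.302]
force: [0.5, -0.6, -0.5]
grip_width: 93.9
```

Run:
```python
from h import *
h=np.array([.246,.969,0]);dn=np.array([0,0,-1])
x=(h+dn)/2**.5
c=np.array([523.5,-290,26])
tcp=c+11*x
plan(tcp-100*x,x,[.969,-.246,0])
plan(tcp)
cv2.imwrite("pics/s1.png",imaging.capture("scene")[:,:,::-1])
```

```text
t 5.97 pos [ 507.8 -352.9  197.2] x [ 0.17   0.687 -0.707] y [ 0.97  -0.243 -0.003] q [ 0.826  0.914  0.151  1.288 -0.684  1.557  0.937] F [ 0.5 -0.6 -0.5] w 93.9
shift units [1.557 0.003 1.505]
turn units [-0.002 -0.007  0.044]
shift after turn [ 1.559 -0.004  1.504]
t 5.97 pos [ 507.8 -352.9  197.2] x [ 0.17   0.687 -0.707] y [ 0.97  -0.243 -0.003] q [ 0.826  0.914  0.151  1.288 -0.684  1.557  0.937] F [ 0.5 -0.6 -0.5] w 93.9
shift units [3.557 0.012 1.507]
```

View pics/s1.png

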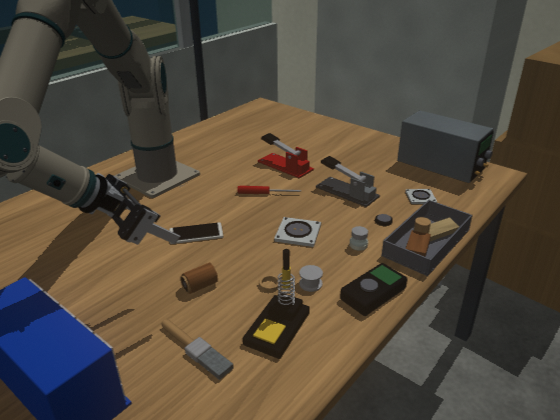

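The tool reached the 45° lean and points at the case at scene (199,278), with a clear path to it. I'll move down and grip.

Request:
move_arm(increments=[[[0.39,0,0.38],[0,0,0],100],[[0.39,0,0.38],[0,0,0],100],[[0.39,0,0.38],[0,0,0],100],[[0.39,0,0.37],[0,0,0],100],[[0.4,0,0],[0,0,0],100],[[0.4,0,0],[0,0,0],100],[[0,0,0],[0,0,0],100]])

```text
time_s: 6.9
tool_pos: [516.2, -320.7, 60.9]
tool_rot: [0.234, 0.727, 0.571, -0.301]
force: [1.4, 0.1, 0.0]
grip_width: 93.9
```

Run:
```python
from h import *
h=np.array([.246,.969,0]);dn=np.array([0,0,-1])
x=(h+dn)/2**.5
c=np.array([523.5,-290,26])
plan(c+11*x,x,[.969,-.246,0])
cv2.imwrite("pics/s2.png",np.hstack([cv2.resize(imaging.capture("scene")[200:340,80:280,::-1],(400,280)),cv2.resize(imaging.capture("top")[150:290,320:520,::-1],(400,280))]))
```

```text
t 6.9 pos [ 516.2 -320.7   60.9] x [ 0.168  0.689 -0.705] y [ 0.971 -0.239 -0.003] q [ 0.801  1.058  0.12   1.392 -0.727  1.341  1.059] F [1.4 0.1 0. ] w 93.9
shift units [ 1.159 -0.002  0.051]
turn units [ 0.03  -0.028  0.065]
shift after turn [ 1.159 -0.009  0.048]
```

View pics/s2.png

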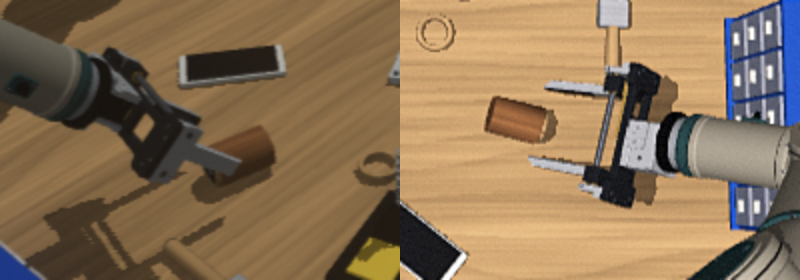

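Request:
move_arm(increments=[[[0.29,0,0.01],[0,0,0],100],[[0.29,0,0.01],[0,0,0],100],[[0.29,0,0.01],[0,0,0],100],[[0.29,0,0.02],[0,0,0],100],[[0,0,0],[0,0,0],100],[[0,0,0],[0,0,0],40],[[0,0,0],[0,0,0],20],[[0,0,0],[0,0,0],0],[[0,0,0],[0,0,0],0],[[0,0,0],[0,0,0],0],[[0,0,0],[0,0,0],0],[[0,0,0],[0,0,0],0]])

```text
time_s: 8.5
tool_pos: [525.8, -284.7, 20.0]
tool_rot: [0.236, 0.728, 0.569, -0.301]
force: [0.2, -0.5, 0.6]
grip_width: 49.8
```

Run:
```python
from h import *
plan()
cv2.imwrite("pics/s3.png",np.hstack([cv2.resize(imaging.capture("scene")[200:340,80:280,::-1],(400,280)),cv2.resize(imaging.capture("top")[150:290,320:520,::-1],(400,280))]))
```

```text
t 8.5 pos [ 525.8 -284.7   20. ] x [ 0.17   0.686 -0.707] y [ 0.971 -0.241  0.   ] q [ 0.768  1.09   0.097  1.462 -0.765  1.235  1.097] F [ 0.2 -0.5  0.6] w 49.8
```

View pics/s3.png

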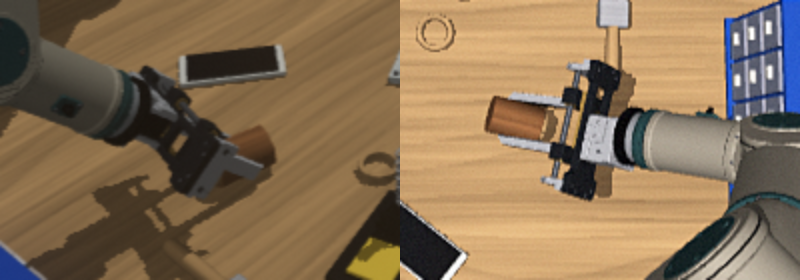

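Gripped at 49.8 mm, aligned with the case. I'll lift it, then turn 90° about the jaw axis to bring the grille up.

Request:
move_arm(increments=[[[-0.42,0,-0.42],[0,0,0],0],[[-0.42,0,-0.42],[0,0,0],0],[[-0.42,0,-0.42],[0,0,0],0],[[-0.42,0,-0.42],[0,0,0],0],[[-0.42,0,-0.42],[0,0,0],0],[[-0.42,0,-0.42],[0,0,0],0],[[0,0,0],[0,0,0],0]])

```text
time_s: 9.48
tool_pos: [526.7, -285.4, 199.4]
tool_rot: [0.238, 0.728, 0.568, -0.301]
force: [-0.7, -0.4, -1.9]
grip_width: 50.3
```

Request:
move_arm(increments=[[[0,0,0],[0,-0.75,0],0],[[0,0,0],[0,-0.75,0],0],[[0,0,0],[0,-0.75,0],0],[[0,0,0],[0,-0.75,0],0],[[0,0,0],[0,-0.75,0],0],[[0,0,0],[0,-0.75,0],0],[[0,0,0],[0,-0.75,0],0],[[0,0,0],[0,-0.75,0],0],[[0,0,0],[0,-0.75,0],0],[[0,0,0],[0,-0.75,0],0],[[0,0,0],[0,0,0],0]])

```text
time_s: 10.85
tool_pos: [526.1, -281.5, 196.3]
tool_rot: [-0.436, -0.556, -0.438, 0.556]
force: [0.7, -0.4, -1.2]
grip_width: 49.6
```

Run:
```python
from h import *
h=np.array([.246,.969,0]);dn=np.array([0,0,-1])
x=(-h+dn)/2**.5
g=np.array([569.2,37,12+37.2+100])
plan(g+11*x,x,[.969,-.246,0])
```

```text
t 10.85 pos [ 526.1 -281.5  196.3] x [-0.003  0.003 -1.   ] y [ 0.972 -0.236 -0.003] q [ 0.168  0.609  0.446  1.696 -0.319  0.913  0.504] F [ 0.7 -0.4 -1.2] w 49.6
shift units [ 1.111 -0.666 -6.235]
turn units [ 0.103 -7.517 -0.009]
shift after turn [-3.629 -0.732 -5.181]
```

Request:
move_arm(increments=[[[0,-0.08,-0.78],[0,0,0],0],[[0,-0.08,-0.78],[0,0,0],0],[[0,-0.08,-0.78],[0,0,0],0],[[0,-0.08,-0.78],[0,0,0],0],[[0,-0.08,-0.78],[0,0,0],0],[[0,-0.09,-0.78],[0,0,0],0],[[0,-0.09,-0.78],[0,0,0],0],[[0,-0.09,-0.78],[0,0,0],0]])

```text
time_s: 11.85
tool_pos: [568.2, 26.3, 197.2]
tool_rot: [-0.435, -0.557, -0.436, 0.558]
force: [0.4, 0.6, -1.1]
grip_width: 50.0
```

Request:
move_arm(increments=[[[0,0,0],[0,-0.75,0],0],[[0,0,0],[0,-0.75,0],0],[[0,0,0],[0,-0.75,0],0],[[0,0,0],[0,-0.75,0],0],[[0,0,0],[0,-0.75,0],0],[[0,0,0],[0,-0.75,0],0],[[0,0,0],[0,-0.75,0],0],[[0,0,0],[0,-0.75,0],0],[[0,0,0],[0,-0.75,0],0],[[0,0,0],[0,-0.75,0],0],[[0,0,0],[0,0,0],0]])

```text
time_s: 13.22
tool_pos: [568.1, 27.1, 195.1]
tool_rot: [-0.569, -0.3, -0.237, 0.728]
force: [0.2, -0.1, -1.5]
grip_width: 49.8
```

Run:
```python
from h import *
h=np.array([.246,.969,0]);dn=np.array([0,0,-1])
x=(-h+dn)/2**.5
g=np.array([569.2,37,12+37.2+40])
plan(g+11*x,x,[.969,-.246,0])
cv2.imwrite("pics/s4.png",imaging.capture("scene")[:,:,::-1])
cv2.imwrite("pics/t4.png",imaging.capture("top")[:,:,::-1])
```

```text
t 13.22 pos [568.1  27.1 195.1] x [-0.172 -0.686 -0.707] y [ 0.971 -0.24  -0.004] q [-0.849  0.961  0.772  1.511  0.084  1.237 -0.494] F [ 0.2 -0.1 -1.5] w 49.8
shift units [ 1.578 -0.017 -1.638]
turn units [ 0.074  0.003 -0.016]
shift after turn [ 1.579 -0.027 -1.637]
```

View pics/s4.png

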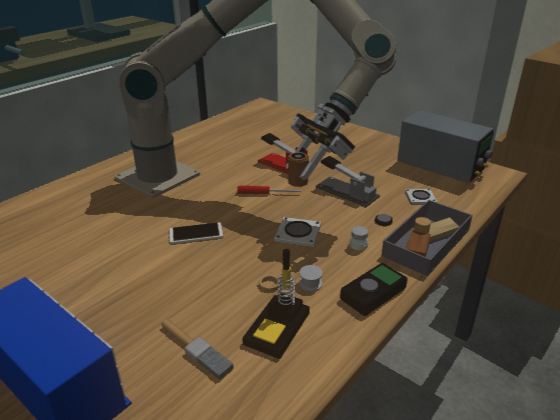

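View pics/t4.png

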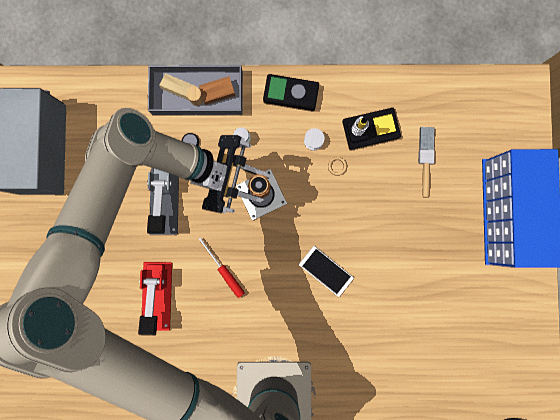

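The case hangs upright with the grille up, at scene (298,168) / top (259,185), and the wrist is well clear of the lever. I'll lower it to 40 mm above the seat.

Request:
move_arm(increments=[[[0.4,0,-0.41],[0,0,0],0],[[0.4,0,-0.41],[0,0,0],0],[[0.4,0,-0.41],[0,0,0],0],[[0.38,-0.01,-0.41],[0,0,0],0],[[0,0,0],[0,0,0],0],[[0,0,0],[0,0,0],0]])

```text
time_s: 14.08
tool_pos: [569.2, 27.5, 85.8]
tool_rot: [-0.569, -0.302, -0.235, 0.728]
force: [-0.1, -0.1, -1.1]
grip_width: 50.0
```

Run:
```python
from h import *
h=np.array([.246,.969,0]);dn=np.array([0,0,-1])
x=(-h+dn)/2**.5
g=np.array([569.2,37,12+37.2])
plan(g+11*x,x,[.969,-.246,0])
s=imaging.capture("scene")[:,:,::-1];t=imaging.capture("top")[:,:,::-1]
cv2.imwrite("pics/s5raw.png",s);cv2.imwrite("pics/t5raw.png",t)
cv2.imwrite("pics/s5.png",np.hstack([cv2.resize(s[160:260,240:340],(400,400),interpolation=cv2.INTER_CUBIC),cv2.resize(t[150:230,220:300],(400,400),interpolation=cv2.INTER_CUBIC)]))
```

```text
t 14.07 pos [569.2  27.5  85.8] x [-0.17  -0.686 -0.708] y [ 0.97  -0.242  0.002] q [-0.827  1.104  0.719  1.542  0.026  1.089 -0.559] F [-0.1 -0.1 -1.1] w 50.0
shift units [ 0.609 -0.049 -0.647]
turn units [ 0.018 -0.006 -0.04 ]
shift after turn [ 0.608 -0.047 -0.647]
```

View pics/s5.png

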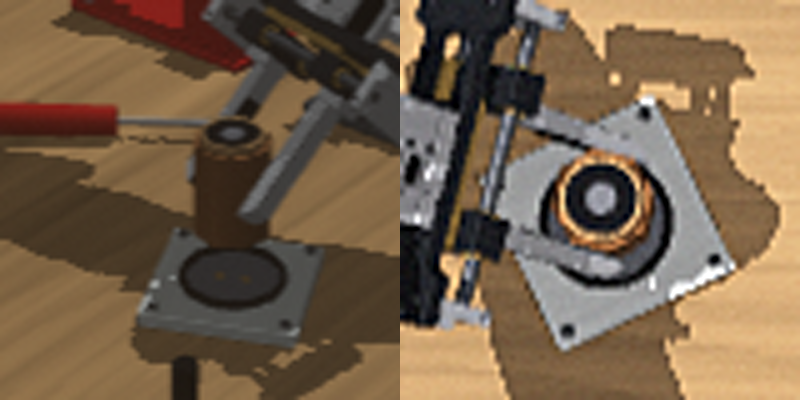

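Run:
```python
from h import *
s=monitor.get_state();x=R(s["tool_rot"]).as_matrix()[:,0]
g=s["tool_pos"]-11*x; a=g-[.7,2.7,37.2]; print("g",g,"base",a)
for n in("scene","top"):
    print(n,"grille",proj(n,a+[0,0,76]),"base",proj(n,a),"rim",proj(n,[568.5,34.3,17]))
print("observed grille xy",onz("top",(260.4,189.6),a[2]+76), onz("scene",(298.2,193),a[2]+76))
# triangulate grille centre
o1,d1=ray("top",(260.4,189.6));o2,d2=ray("scene",(298.2,193))
A=np.c_[d1,-d2];k=np.linalg.lstsq(A,o2-o1,rcond=None)[0];print(o1+k[0]*d1,o2+k[1]*d2)
im=cv2.imread("pics/s5raw.png");hsv=cv2.cvtColor(im,cv2.COLOR_BGR2HSV)
print(im[200:228:2,297].tolist())
```

```text
g [571.22757022  35.60268779  93.63688928] base [570.52757022  32.90268779  56.43688928]
scene grille [297.87646859 192.21885667] base [297.54148745 216.36483237] rim [297.10729054 227.86829927]
top grille [259.41634932 188.54513066] base [260.68582706 191.65505239] rim [260.78957855 193.84828425]
observed grille xy [567.80166422  30.37083455 132.43688928] [573.69747659  30.21564224 132.43688928]
[568.10518817  30.4914084  129.67802607] [571.32699265  33.31087546 130.15570427]
[[23, 37, 52], [25, 36, 53], [24, 37, 52], [23, 36, 52], [24, 37, 54], [24, 37, 53], [23, 36, 52], [23, 37, 52], [23, 36, 52], [22, 35, 51], [22, 35, 50], [21, 26, 32], [44, 45, 48], [45, 45, 48]]
```

Prediction and view agree to about 2 mm. I'll lower in small final steps.

Run:
```python
from h import *
s=monitor.get_state()
h=np.array([.246,.969,0]);dn=np.array([0,0,-1])
plan(s["tool_pos"]+[-1.5,1.8,-41],(-h+dn),[.969,-.246,0])
```

```text
t 14.18 pos [569.4  28.1  85.8] x [-0.169 -0.686 -0.708] y [ 0.97  -0.241  0.002] q [-0.828  1.103  0.719  1.542  0.026  1.088 -0.559] F [-0.1  1.2 -1.7] w 49.9
shift units [ 0.561 -0.04  -0.599]
turn units [ 0.018 -0.012 -0.047]
shift after turn [ 0.56  -0.038 -0.599]
```

Request:
move_arm(increments=[[[0.14,-0.01,-0.15],[0,0,0],0],[[0.14,-0.01,-0.15],[0,0,0],0],[[0.14,-0.01,-0.15],[0,0,0],0],[[0.14,-0.01,-0.15],[0,0,0],0],[[0,0,0],[0,0,0],0],[[0,0,0],[0,0,0],0]])

```text
time_s: 14.92
tool_pos: [566.8, 30.2, 42.8]
tool_rot: [-0.569, -0.301, -0.236, 0.728]
force: [-0.1, 0.4, -0.9]
grip_width: 49.6
```

Request:
move_arm(increments=[[[0.02,0,-0.02],[0,0,0],0],[[0,0,0],[0,0,0],0]])

```text
time_s: 15.18
tool_pos: [566.9, 30.2, 42.4]
tool_rot: [-0.569, -0.301, -0.236, 0.728]
force: [-0.5, 1.6, 3.5]
grip_width: 49.6
```

Request:
move_arm(increments=[[[0.02,0,-0.02],[0,0,0],0],[[0,0,0],[0,0,0],0]])

```text
time_s: 15.42
tool_pos: [566.9, 30.2, 42.4]
tool_rot: [-0.569, -0.301, -0.235, 0.728]
force: [-2.0, 4.6, 10.0]
grip_width: 49.6
```

Run:
```python
from h import *
plan()
s=imaging.capture("scene")[:,:,::-1];t=imaging.capture("top")[:,:,::-1]
cv2.imwrite("pics/s6.png",np.hstack([cv2.resize(s[170:250,250:350],(500,400),interpolation=cv2.INTER_CUBIC),cv2.resize(t[160:230,225:295],(400,400),interpolation=cv2.INTER_CUBIC)])[:,:800])
```

```text
t 15.43 pos [566.9  30.2  42.4] x [-0.171 -0.687 -0.706] y [ 0.97  -0.241  0.   ] q [-0.823  1.165  0.696  1.541  0.004  1.043 -0.584] F [-2.   4.6 10. ] w 49.6
```

View pics/s6.png

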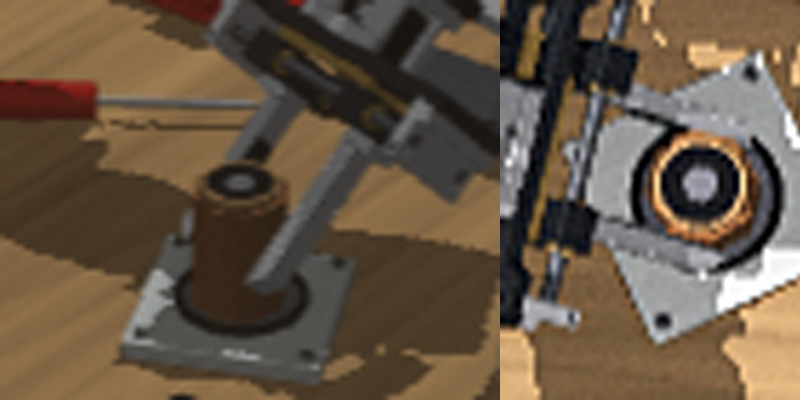

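The case is inside the rim, on the floor. I'll take off the downward push, open and back out along the fingers.

Request:
move_arm(increments=[[[-0.02,0,0.02],[0,0,0],0],[[0,0,0],[0,0,0],60],[[0,0,0],[0,0,0],70],[[0,0,0],[0,0,0],90],[[0,0,0],[0,0,0],100],[[0,0,0],[0,0,0],100],[[0,0,0],[0,0,0],100]])

```text
time_s: 16.4
tool_pos: [566.9, 30.3, 41.7]
tool_rot: [-0.569, -0.301, -0.236, 0.728]
force: [0.3, 0.5, 0.3]
grip_width: 94.0
```

Request:
move_arm(increments=[[[-0.3,0,0],[0,0,0],100],[[-0.5,0,0],[0,0,0],100],[[-0.5,0,0],[0,0,0],100],[[-0.5,0,0],[0,0,0],100],[[-0.5,0,0],[0,0,0],100],[[-0.5,0,0],[0,0,0],100],[[-0.5,0,0],[0,0,0],100],[[0,0,0],[0,0,0],100]])

```text
time_s: 17.4
tool_pos: [596.3, 145.7, 159.8]
tool_rot: [-0.57, -0.303, -0.236, 0.726]
force: [-0.4, 0.0, -0.5]
grip_width: 94.3
```

Run:
```python
from h import *
plan()
s=imaging.capture("scene")[:,:,::-1];t=imaging.capture("top")[:,:,::-1]
cv2.imwrite("pics/s7raw.png",s);cv2.imwrite("pics/t7raw.png",t)
cv2.imwrite("pics/s7.png",np.hstack([cv2.resize(s[170:250,250:350],(500,400),interpolation=cv2.INTER_CUBIC),cv2.resize(t[160:230,225:295],(300,300),interpolation=cv2.INTER_CUBIC).__class__ and cv2.copyMakeBorder(cv2.resize(t[160:230,225:295],(300,300),interpolation=cv2.INTER_CUBIC),0,100,0,0,0)]))
```

```text
t 17.4 pos [596.3 145.7 159.8] x [-0.166 -0.685 -0.709] y [ 0.971 -0.238  0.003] q [-0.894  1.085  0.72   1.256  0.008  1.424 -0.587] F [-0.4  0.  -0.5] w 94.3
```

View pics/s7.png

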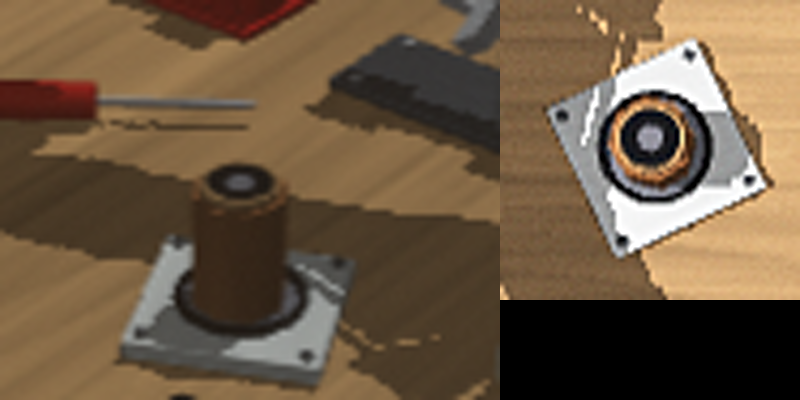

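View pics/s7raw.png

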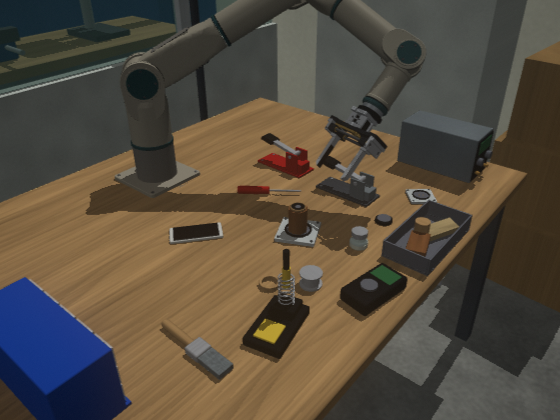

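Run:
```python
from h import *
print(proj("top",[568.5,34.3,88]),proj("scene",[568.5,34.3,88]))
print(onz("top",(260.2,192.4),88),onz("scene",(250+237/5,170+180/5),88))
# lever measures from the free picture
t=cv2.imread("pics/top0.png");hsv=cv2.cvtColor(t,cv2.COLOR_BGR2HSV)
# foot plate corners on z=8 : ends rows and sides
for uv in [(150,234.5),(178.5,234.5),(178.5,168.5)]: print(uv,onz("top",uv,8))
for uv in [(148,216),(163,216),(147,232.5),(164,232.5)]: print(uv,onz("top",uv,91))
s=cv2.imread("pics/scene0.png");cv2.imwrite("pics/lev.png",cv2.resize(s[145:210,305:385],None,fx=9,fy=9,interpolation=cv2.INTER_CUBIC))
cv2.imwrite("pics/lev2.png",cv2.resize(t[162:242,135:195],None,fx=7,fy=7,interpolation=cv2.INTER_CUBIC))
```

```text
[259.65090447 191.16743935] [297.40254209 206.04503996]
[565.2025615   32.83240206  88.        ] [568.35336061  34.4769989   88.        ]
(150, 234.5) [454.73212557 346.66110081   8.        ]
(178.5, 234.5) [454.6659407  266.31145777   8.        ]
(178.5, 168.5) [641.99871179 268.63483774   8.        ]
(148, 216) [502.42343711 329.85356479  91.        ]
(163, 216) [502.38551025 290.08532457  91.        ]
(147, 232.5) [458.74768215 331.78375707  91.        ]
(164, 232.5) [458.71000623 286.81010054  91.        ]
```

View pics/lev.png

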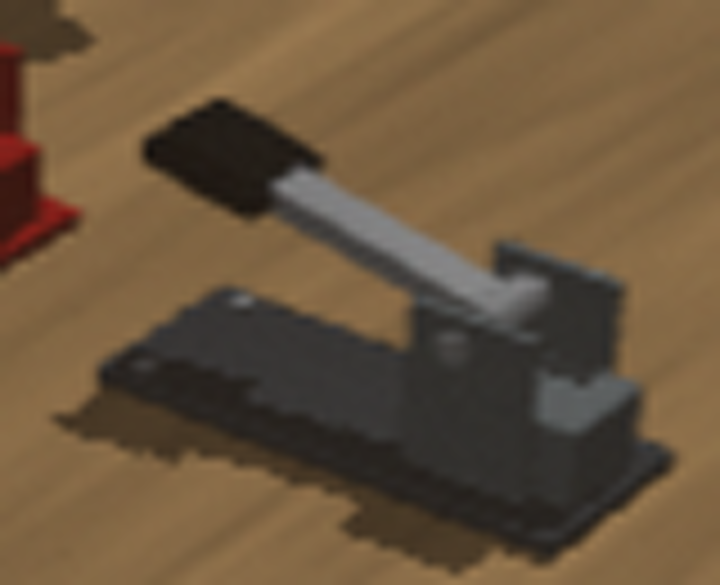

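View pics/lev2.png

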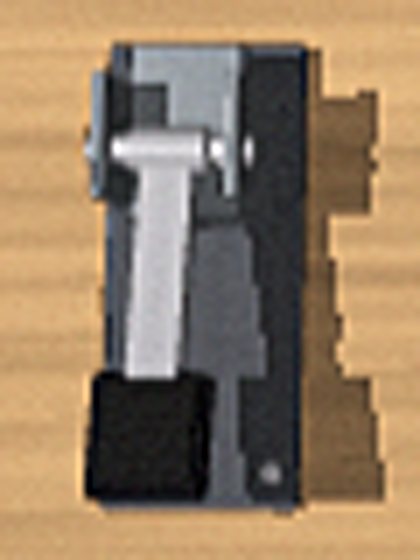

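The case stands upright in the rim, with the grille centre within about 3 mm of the seat in both views. The lever's hinge is at x≈593, y≈307, so the level pad centre should be near (479, 307, 68). Next I'll raise the arm, straighten the tool and shut the fingers.

Request:
move_arm(increments=[[[-0.4,0,0.4],[0,0,0],100],[[-0.4,0,0.4],[0,0,0],100],[[0,0,0],[0,0.75,0],50],[[0,0,0],[0,0.75,0],0],[[0,0,0],[0,0.75,0],0],[[0,0,0],[0,0.75,0],0],[[0,0,0],[0,0.75,0],0],[[0,0,0],[0,0.75,0],0],[[0,0,0],[0,0.75,0],0],[[0,0,0],[0,0.75,0],0],[[0,0,0],[0,0.75,0],0],[[0,0,0],[0,0.75,0],0],[[0,0,0],[0,0,0],0]])

```text
time_s: 19.12
tool_pos: [594.1, 140.2, 214.9]
tool_rot: [-0.434, -0.557, -0.434, 0.559]
force: [-0.3, -0.2, 0.4]
grip_width: 0.3
```

Run:
```python
from h import *
plan([480,307.5,140],[0,0,-1],[.97,-.24,0])
```

```text
t 19.12 pos [594.1 140.2 214.9] x [-0.002 -0.001 -1.   ] y [ 0.969 -0.246 -0.001] q [-0.585  0.617  0.507  1.64  -0.344  0.977 -0.209] F [-0.3 -0.2  0.4] w 0.3
shift units [ 1.497 -3.032 -2.685]
turn units [-0.056  0.016  0.012]
shift after turn [ 1.498 -3.018 -2.7  ]
```

Request:
move_arm(increments=[[[0,-0.5,-0.45],[0,0,0],0],[[0,-0.5,-0.45],[0,0,0],0],[[0,-0.5,-0.45],[0,0,0],0],[[0,-0.5,-0.45],[0,0,0],0],[[0,-0.51,-0.45],[0,0,0],0],[[0,-0.51,-0.45],[0,0,0],0],[[0.5,0,0],[0,0,0],0],[[0.5,0,0],[0,0,0],0],[[0.5,0,0],[0,0,0],0],[[0,0,0],[0,0,0],0],[[0,0,0],[0,0,0],0]])

```text
time_s: 20.5
tool_pos: [481.2, 311.3, 140.4]
tool_rot: [0.436, 0.557, 0.436, -0.557]
force: [0.7, -0.4, 0.9]
grip_width: 0.6
```

Run:
```python
from h import *
plan([480,307.5,76],[0,0,-1],[.97,-.24,0])
s=imaging.capture("scene")[:,:,::-1];t=imaging.capture("top")[:,:,::-1]
cv2.imwrite("pics/s8.png",np.hstack([cv2.resize(s[110:230,270:390],(400,400),interpolation=cv2.INTER_CUBIC),cv2.resize(t[140:260,100:220],(400,400),interpolation=cv2.INTER_CUBIC)]))
```

```text
t 20.5 pos [481.2 311.3 140.4] x [ 0. -0. -1.] y [ 0.971 -0.24   0.001] q [-0.919  0.655  0.468  1.819 -0.408  0.764 -0.478] F [ 0.7 -0.4  0.9] w 0.6
shift units [ 1.288 -0.005  0.079]
turn units [ 0.     0.003 -0.005]
shift after turn [ 1.288 -0.004  0.079]
```

View pics/s8.png

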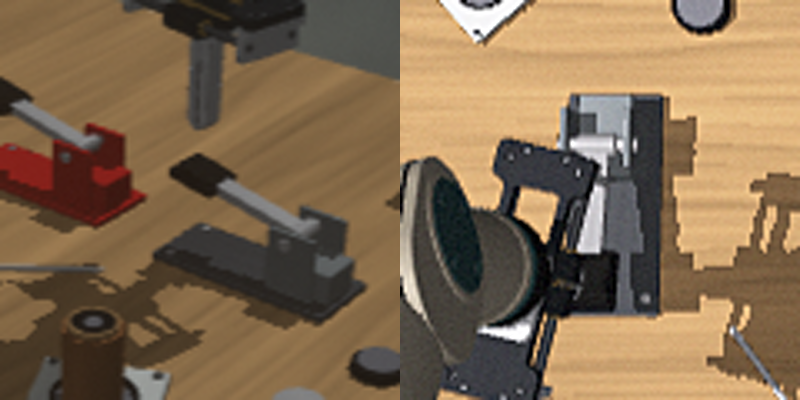

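The closed fingertips hang over the pad (scene crop tip (203,125), pad (203,175)). I'll go down slowly.

Request:
move_arm(increments=[[[0.25,0,0.08],[0,0,0],0],[[0.25,0,0],[0,0,0],0],[[0.2,0,0],[0,0,0],0],[[0.1,0,0],[0,0,0],0],[[0.06,0,0],[0,0,0],0],[[0.06,0,0],[0,0,0],0],[[0,0,0],[0,0,0],0]])

```text
time_s: 21.48
tool_pos: [479.8, 307.1, 94.1]
tool_rot: [-0.436, -0.557, -0.436, 0.557]
force: [-1.7, -0.1, 4.6]
grip_width: 0.7
```

Run:
```python
from h import *
plan([480,307.5,76])
```

```text
t 21.48 pos [479.8 307.1  94.1] x [-0.  0. -1.] y [ 0.971 -0.241 -0.   ] q [-0.884  0.714  0.422  1.861 -0.451  0.663 -0.435] F [-1.7 -0.1  4.6] w 0.7
shift units [ 0.362  0.003 -0.008]
```

Contact at 4.6 N, as expected. I have about 18 mm to go in small steps.

Request:
move_arm(increments=[[[0.06,0,0],[0,0,0],0],[[0.06,0,0],[0,0,0],0],[[0.06,0,0],[0,0,0],0],[[0.06,0,0],[0,0,0],0],[[0.06,0,0],[0,0,0],0],[[0,0,0],[0,0,0],0],[[0,0,0],[0,0,0],0]])

```text
time_s: 22.35
tool_pos: [478.8, 307.3, 78.9]
tool_rot: [-0.435, -0.556, -0.436, 0.557]
force: [-3.7, 1.2, 6.4]
grip_width: 0.6
```

Run:
```python
from h import *
plan([480,307.5,76])
s=imaging.capture("scene")[:,:,::-1];t=imaging.capture("top")[:,:,::-1]
cv2.imwrite("pics/s9.png",np.hstack([cv2.resize(s[130:220,290:380],(400,400),interpolation=cv2.INTER_CUBIC),cv2.resize(t[140:260,100:220],(400,400),interpolation=cv2.INTER_CUBIC)]))
```

```text
t 22.35 pos [478.8 307.3  78.9] x [-0.002  0.    -1.   ] y [ 0.971 -0.24  -0.002] q [-0.874  0.735  0.405  1.87  -0.465  0.633 -0.423] F [-3.7  1.2  6.4] w 0.6
shift units [ 0.058  0.021 -0.01 ]
```

View pics/s9.png

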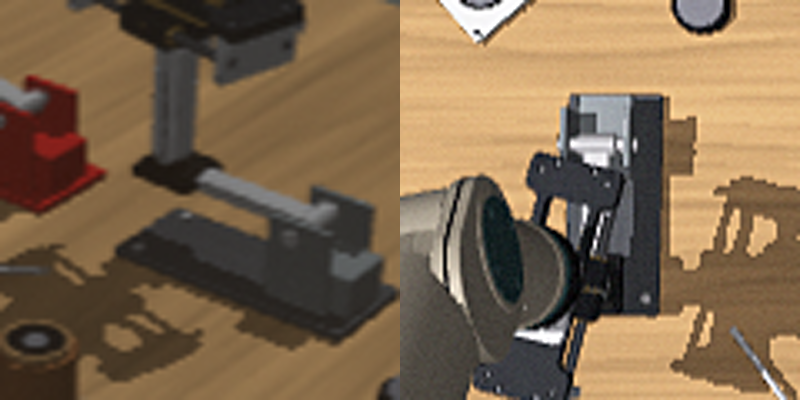

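The paddle is nearly level, parallel to the foot plate (pad at crop (178,170)). About 2.5 mm remains, then I'll hold.

Request:
move_arm(increments=[[[0.05,0,0],[0,0,0],0],[[0,0,0],[0,0,0],0],[[0,0,0],[0,0,0],0],[[0,0,0],[0,0,0],0],[[0,0,0],[0,0,0],0],[[0,0,0],[0,0,0],0],[[0,0,0],[0,0,0],0],[[0,0,0],[0,0,0],0]])

```text
time_s: 23.45
tool_pos: [478.7, 307.3, 76.5]
tool_rot: [-0.435, -0.556, -0.436, 0.557]
force: [-4.6, -0.1, 6.6]
grip_width: 0.5
```

Run:
```python
from h import *
plan([480,307.5,76])
s=imaging.capture("scene")[:,:,::-1];t=imaging.capture("top")[:,:,::-1]
cv2.imwrite("pics/s10.png",s)
cv2.imwrite("pics/c10.png",np.hstack([cv2.resize(s[130:220,290:380],(400,400),interpolation=cv2.INTER_CUBIC),cv2.resize(t[150:230,220:300],(400,400),interpolation=cv2.INTER_CUBIC)]))
print(monitor.get_state()["force"])
```

```text
t 23.45 pos [478.7 307.3  76.5] x [-0.002  0.    -1.   ] y [ 0.971 -0.24  -0.002] q [-0.872  0.738  0.402  1.871 -0.468  0.628 -0.421] F [-4.6 -0.1  6.6] w 0.5
shift units [ 0.01   0.024 -0.009]
[-3.98  -0.073  6.153]
```

View pics/c10.png

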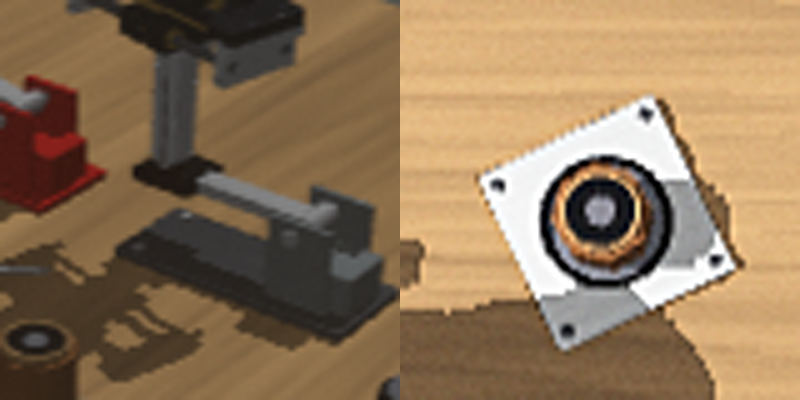

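View pics/s10.png

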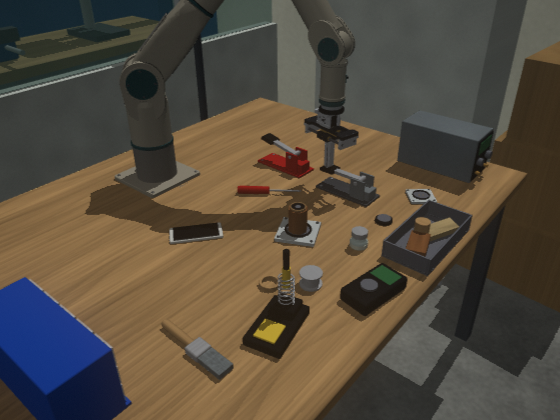

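The paddle is level: fingertip height is 68.5 mm, the push is about 6–7 N and it isn't moving. The case stands in the rim at top (260,192), untouched, and the bystanders are where they started. I'll hand the job in.

Run:
```python
from workcell import order
print(order.finish_job())
```

```text
the job is handed in; nothing more can be done
None
```

The case is standing upright, grille up, inside the larger test stand's rim. I handed the job in with the closed fingertips holding the grey lever's paddle level. I gripped the case with the tool leaning 45°, turned it 90° about the jaw axis, set it on the seat, let go and backed out.

**Last checks before hand-in, at 23.5 s of the 59 s:**
- **Case:** upright on the floor of the rim and clear of the gripper. The top view puts it about 3 mm from the seat centre and the scene view under 1 mm, which roughly fits the 2 mm calibration error.
- **Paddle:** fingertips at 68.5 mm above the bench, against 68 mm for level. The upward force reading was 6.2–6.6 N, and about 4 N sideways came from friction on the pad.
- **Bystanders:** all looked unmoved by eye in the final scene picture; I did not measure them.

No check failed. The paddle angle was judged from fingertip height and the picture, since the state does not give the joint value. The hand-in reported no verdict.

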